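Load the sloping spice rack

TASK

Put the spice jar and the salt shaker away in the sloping rack, one in each lane: each lying along its pair of rails, foot downhill, and slid down until its foot rests against the stop bar, wherever that bar is set. Push them home gently rather than ramming or dropping them, and leave the mug and the canister where they stand.

Things in the scene. Friction and masses are not known exactly. Their poses are not given: they have to be found in the camera images.
- spice_jar: Spice jar, round, 42 mm diameter, 106 mm tall with its screw cap (fixed), 0.08 to 0.15 kg. Stands upright on the worktop at the start. Origin at the centre of its foot, z axis along the jar from foot to cap.
- salt_shaker: Salt shaker, slightly waisted, 42 mm diameter, 88 mm tall with a domed top 38 mm wide, 0.11 to 0.22 kg. Stands upright on the worktop at the start. Origin at the centre of its foot, z axis from foot to top.
- rack: Fixed wooden stand of the rack, about 180 x 190 mm; origin under its centre on the worktop. It stands level; the slope falls along its +x, away from the robot, and its upper end, nearer the robot, is open.
- rails: Sloping deck of the rack, fixed. Origin: middle of its upper end, 178 mm above the worktop. x points down the slope (42 degrees below level; rails 220 mm long from x = 0), y level, to the left looking downhill, z square to the deck, up. Wooden side strips at y = +85 and -85 mm, 14 mm wide, stay below z = -3 mm. For x < 135 mm nothing stands above z = 5 mm.
- lane_left (a point): Upper end of the left lane's centre line, y = +42 mm of the deck, z = 0. A lane is two rubber-sleeved rods along the slope, 8 mm thick, centres 28 mm apart and at z = 0; a 42 mm round thing lies between them with its axis at z = 21 mm. The rubber is grippy: a thing let go on it stays there and does not slide down by itself; pushing it down takes about 1 to 2 N.
- lane_right (a point): Upper end of the right lane's centre line, y = -42 mm of the deck; the lane is like the left one.
- bar_guide: Two fixed steel side arms at the lower end, 6 mm thick at y = +94 and -94 mm, x = 137 to 222 mm, up to z = 40 mm; origin and axes of rails. They carry the stop bar, a steel strip across both lanes, z = 4 to 38 mm, square to the deck. Its place is not reported and differs each time: its uphill face is at x = 155 to 205 mm. Pushes up to 60 N do not move it.
- mug: Mug with a handle, 86 x 120 x 88 mm high, a bystander; origin at the underside.
- canister: Round lidded canister, 97 mm diameter, 120 mm high, a bystander; origin at the centre of the underside.

How it is judged:
By the outcome, as a careful person would: the job done as asked, in the order asked, and still so for the second after the job is handed in, with the robot touching nothing.
It also fails if it takes over 70 s, if anything falls off the work surface, if the arm or the gripper's body presses on something with over 40 N, if the wrist force passes 120 N, or if a joint passes its speed limit or range.

ROBOT

A 6-joint arm with a two-finger parallel gripper is mounted at the origin on the work surface; the furniture and walls round the work are solid. World frame = base frame: x ahead of the robot, y to its left, z up, the work surface at z = 0. Lengths are in m, angles in rad, forces in N, time in s.
With the tool pointing down it reaches from about 0.35 to 0.775 m from the base axis. Payload 5.5 kg.
Tool frame: the origin (TCP) lies on the centre line of the jaws, within the pads' length; the fingertips stand 11 mm ahead of it and the grasp point (between the pads) lies 8 mm behind it; z points along the fingers, y is the line along which they close (so a half turn about z gives the same grasp; the last joint's range is limited). The gripper opens to 85 mm and grips with 20 to 120 N. Pads are 22 mm wide; open, the fingers measure 114 mm over their backs; the gripper's body (76 mm by 85 mm) begins 54 mm behind the grasp point. The pads swing forward as they close: fully open they stand 13 mm farther back than shut.
Start: joints at [-1.423, 0.313, 0.046, 1.304, 0, 1.431], TCP at [0.163, -0.551, 0.242] pointing down, gripper open.
Joint ranges: [-2.76, 2.76], [-0.86, 1.69], [-1.03, 1.26], [-2.2, 2.34], [-1.47, 1.5], [-3.14, 3.14]. Speed limits (rad/s): [2.57, 2.57, 3.14, 3.14, 3.14, 3.14].

INTERFACE

Orientations are given as a unit quaternion [w, x, y, z].
In Python, from workcell import get_state, eyes, env gives the robot as it stands.
- The arm moves only by the shell command python3 -m inch 'ROWS' [OPENING] [FORCE]. ROWS is JSON, one flat list of numbers, 4 for each row, row after row: the shift along the tool's x, y, z in cm, then the turn about the tool's z in rad. A call has exactly 5 rows; each row shifts and turns the commanded pose from where the row before left it, along the tool's axes as they then stand; what a row does not reach is not made up. A row lasts 1/12 s, in which the tool goes at most 41.7 mm and 7.16 degrees, less where a joint would pass 70% of its speed; a pose out of reach is approached as far as the arm can. A call is refused whole if a number of a shift passes 4.17 or a number of a turn 0.125, either way. A call with a gripper value outside its range is refused whole. OPENING is the opening, from -1 (shut) to 1 (fully open), set as the call begins (- or left out, the last holds). The fingers move at their own pace and stop on an object; FORCE is the grip in N (left out, the last holds). Time passes only in rows, so rows that do not move let the fingers close, or fill a call up. It gives the time, the measured TCP pose, the force, the opening and the grip force at its end, in the units of the state.
- get_state(): the state, without advancing time (a new reading comes with each control period).
- eyes.read_camera(name): name is "scene" or "side" or "wrist"; returns the picture (480x640x3 uint8, red, green, blue); there is no depth.
- eyes.camera_info(name): a dict with "fovy" (degrees; the focal length in pixels is half the picture's height over the tangent of half this angle, whatever the lens; pixels are square), "cx", "cy" (the principal point, pixels), "D" ([k1, k2, p1, p2, k3] as OpenCV has them; the pictures are not rectified), "xyz" and "orientation" of the camera in the world. Camera axes: x right, y down, z forward; pixel columns grow to the right and rows downward; lengths in m; the calibration is good to about 2 mm. A picture is of the moment at which its call begins: read the wrist's pose just before it. camera_info takes no time and is no camera call; for the wrist camera it gives the pose at the moment of the call.
- env.hand_in(): hands the job in; it is judged then, once.
The state is a dict: "clock": time; "joint_pos": joint angles; "qvel": joint speeds; "tau": joint torques, N m; "tcp_pos": TCP position; "orientation": TCP orientation; "wrist_force": force on the tool from outside, world axes, zero at the start; "ft_torque": the same for the moment, N m; "finger_gap": finger opening in m; "grip_force": force on a finger pad.
Only numpy, scipy, OpenCV 4.12 (cv2) and the standard library are available. Lean on these libraries where they do the work, as an engineer would, in place of code of your own. Each camera call takes 0.05 s, during which the arm holds its last target. There are 200 camera calls.

## Working session

There is one attempt and no reset: what is moved stays moved. The work goes in short steps, Python scripts to look and compute and a shell command to move; the robot and the scene stay as the last step left them, time stands still between calls to the robot, and variables do not carry over. Pictures are saved under pics/ and viewed, at most 10 in all, crops included, and the job is handed in when it is done.

```bash
mkdir -p pics; ls; python3 - <<'E'
from workcell import get_state, eyes, env
import cv2,json,numpy as np
for n in("scene","side"):
    im=eyes.read_camera(n); np.save(f"pics/{n}0.npy",im)
    cv2.imwrite(f"pics/{n}0.png",im[...,::-1]); i=eyes.camera_info(n);print(n,i)
print(eyes.camera_info("wrist"))
print(get_state())
E
```

```text
pics
scene {'fovy': 54.57511995659666, 'cx': 313.1540917327808, 'cy': 239.62412704512877, 'D': array([-0.05825252,  0.        ,  0.        ,  0.        ,  0.        ]), 'xyz': array([1.58462145, 0.45601494, 0.71831736]), 'orientation': array([-0.28531789,  0.46260485,  0.72362575, -0.4253895 ])}
side {'fovy': 54.671166573671705, 'cx': 314.5808977805205, 'cy': 250.5549827790529, 'D': array([0.02286432, 0.        , 0.        , 0.        , 0.        ]), 'xyz': array([ 0.47723532, -0.88339987,  0.64064499]), 'orientation': array([-0.50437437,  0.86253357, -0.0282183 ,  0.02908709])}
{'fovy': 70.77808200782123, 'cx': 315.26326460909604, 'cy': 243.84448356126603, 'D': array([-0.02028154,  0.        ,  0.        ,  0.        ,  0.        ]), 'xyz': array([ 0.23842329, -0.52887014,  0.37336657]), 'orientation': array([ 0.12376669,  0.79123465, -0.59139094, -0.09426716])}
{'clock': 0.1, 'joint_pos': array([-1.42258175e+00,  3.13932178e-01,  4.50960156e-02,  1.30359714e+00,
        3.63515719e-06,  1.43119216e+00]), 'qvel': array([ 2.62691094e-04, -1.11301599e-03,  2.86103677e-03,  6.88265347e-04,
        4.22740750e-04,  3.09235583e-06]), 'tau': array([ 2.89740696e-03, -4.81724918e+01,  2.99244815e+01,  1.26495064e-02,
       -1.70469657e-04,  9.98799464e-06]), 'tcp_pos': array([ 0.16314503, -0.55091706,  0.24149551]), 'orientation': array([-8.18486473e-04,  9.89662574e-01,  1.43413112e-01, -1.70618112e-06]), 'wrist_force': array([ 0.50738388,  0.19823232, -0.72423664]), 'ft_torque': array([ 0.01145757,  0.03860026, -0.04021364]), 'grip_force': 0.0, 'finger_gap': 0.08541426107689434}
```

View pics/scene0.png

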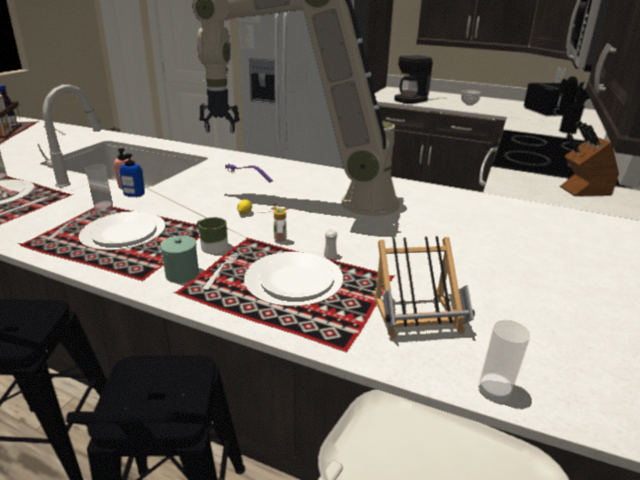

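View pics/side0.png

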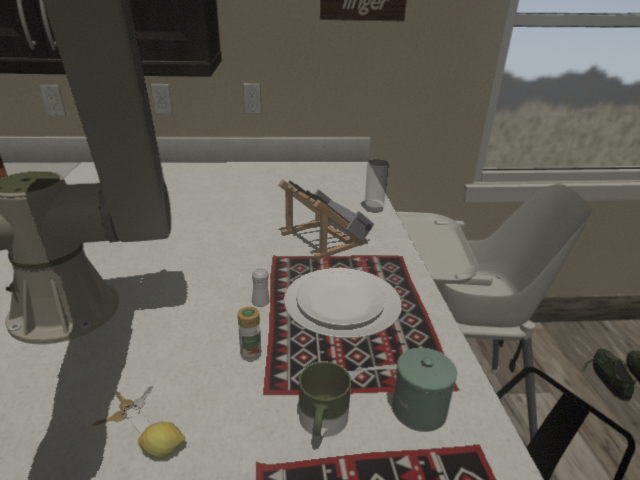

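The scene view shows the jar with its foot at about (280,241), the shaker at (331,257) and the rack at (380–470, 237–335). In the side view the jar is at (250,355), the shaker at (261,303) and the rack at (280–372, 180–255). Next I'll zoom in on the rack.

```bash
cat > h.py <<'E'
from workcell import get_state, eyes, env
import cv2, numpy as np
from scipy.spatial.transform import Rotation as R
def rot(q): return R.from_quat([q[1],q[2],q[3],q[0]])
def K(i):
    f=240/np.tan(np.radians(i["fovy"]/2)); return np.array([[f,0,i["cx"]],[0,f,i["cy"]],[0,0,1]])
def ray(i,p):
    u=cv2.undistortPoints(np.array([[p]],float),K(i),i["D"])[0,0]
    d=rot(i["orientation"]).apply([u[0],u[1],1]); return np.array(i["xyz"]),d/np.linalg.norm(d)
def plane(i,p,z):
    o,d=ray(i,p); return o+d*(z-o[2])/d[2]
def tri(i,p,j,q):
    o,d=ray(i,p);e,g=ray(j,q)
    s=np.linalg.lstsq(np.c_[d,-g],e-o,rcond=None)[0]
    a=o+d*s[0];b=e+g*s[1]; return (a+b)/2,np.linalg.norm(a-b)
def proj(i,P):
    r=rot(i["orientation"]).inv(); t=-r.apply(i["xyz"])
    return cv2.projectPoints(np.array(P,float).reshape(-1,3),r.as_rotvec(),t,K(i),np.array(i["D"],float))[0][:,0]
E
python3 - <<'E'
from h import *
S=eyes.camera_info("scene");D=eyes.camera_info("side")
for n,a,b in(("jar foot",(280,241),(250,355)),("jar top",(279,209),(248,312)),("salt foot",(331,257),(261,303)),("salt top",(331,231),(260,271)),):
    P,e=tri(S,a,D,b); print(n,P.round(3),round(e,4))
print(plane(S,(280,241),0),plane(D,(250,355),0),plane(S,(331,257),0),plane(D,(261,303),0))
a=np.load("pics/scene0.npy")[225:345,370:480];b=np.load("pics/side0.npy")[170:265,270:380]
c=cv2.resize(a,None,fx=3.6,fy=3.6,interpolation=2);d=cv2.resize(b,None,fx=3.6,fy=3.6,interpolation=2)
o=np.zeros((440,800,3),np.uint8);o[:c.shape[0],:396]=c;o[:d.shape[0],400:796]=d
cv2.imwrite("pics/rack.png",o[...,::-1])
E
```

```text
jar foot [ 0.418 -0.168 -0.001] 0.0026
jar top [ 0.418 -0.172  0.11 ] 0.0017
salt foot [ 0.435  0.016 -0.005] 0.0
salt top [0.436 0.013 0.085] 0.0009
[ 0.42143408 -0.1676027   0.        ] [ 0.417556   -0.16738638  0.        ] [0.44319457 0.01881435 0.        ] [0.43546288 0.00867827 0.        ]
```

View pics/rack.png

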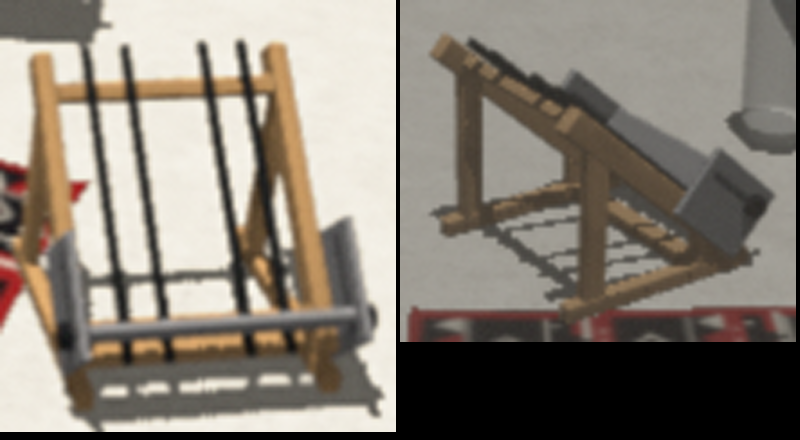

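The zoom shows rod upper ends at crop (86,47), (125,47), (203,43) and (241,43). The grey side arms are at the lower end, and the bar crosses at crop row 325.

```bash
python3 - <<'E'
from h import *
S=eyes.camera_info("scene");D=eyes.camera_info("side")
s=lambda x,y:(370+x/3.6-.4,225+y/3.6-.4)
d=lambda x,y:(270+(x-400)/3.6-.4,170+y/3.6-.4)
rods=np.array([plane(S,s(*p),.179) for p in((86,46),(125,46),(203,42),(241,42))]);print(rods)
print("strip -y",tri(S,s(40,55),D,d(565,118)),"strip +y",tri(S,s(273,45),D,d(440,46)))
ys=np.array([-.056,-.028,.028,.056])
u=np.polyfit(ys,rods[:,:2],1);print("origin",u[1],"ydir",u[0],np.linalg.norm(u[0]),"yaw",np.arctan2(-u[0][0],u[0][1]))
for yaw,o in((np.arctan2(-u[0][0],u[0][1]),u[1]),):
    T=R.from_euler('zy',[yaw,np.radians(42)])
    P=lambda p:T.apply(p)+[o[0],o[1],.178]
    for p in((0,-.085,-.005),(0,.085,-.005),(.22,-.056,0),(.22,.056,0),(.137,-.094,.04),(.222,-.094,.04),(.137,.094,.04),(.222,.094,.04),(.155,-.09,.038),(.155,.09,.038),(.205,-.09,.038),(.205,.09,.038)):
        a=proj(S,P(p))[0];b=proj(D,P(p))[0]
        print(p,((a-[370,225]+.4)*3.6).round(0),((b-[270,170]+.4)*3.6+[400,0]).round(0))
E
```

```text
[[0.57056784 0.23127375 0.179     ]
 [0.55851367 0.25572153 0.179     ]
 [0.5283125  0.30361356 0.179     ]
 [0.51636794 0.32781184 0.179     ]]
strip -y (array([0.57532575, 0.20147894, 0.16836809]), np.float64(0.002673086181956423)) strip +y (array([0.4887825 , 0.34694331, 0.168121  ]), np.float64(0.0003707033218342211))
origin [0.54344049 0.27960517] ydir [-0.49500351  0.86060079] 0.9928052171358033 yaw 0.5219722893448222
(0, -0.085, -0.005) [46. 81.] [560. 146.]
(0, 0.085, -0.005) [285.  15.] [465.   1.]
(0.22, -0.056, 0) [170. 371.] [706. 203.]
(0.22, 0.056, 0) [343. 328.] [644. 115.]
(0.137, -0.094, 0.04) [ 75. 249.] [710. 170.]
(0.222, -0.094, 0.04) [108. 376.] [766. 202.]
(0.137, 0.094, 0.04) [364. 174.] [602.  19.]
(0.222, 0.094, 0.04) [408. 302.] [658.  55.]
(0.155, -0.09, 0.038) [ 88. 275.] [718. 175.]
(0.155, 0.09, 0.038) [367. 203.] [615.  31.]
(0.205, -0.09, 0.038) [108. 350.] [751. 194.]
(0.205, 0.09, 0.038) [392. 278.] [647.  53.]
```

```bash
python3 - <<'E'
from h import *
S=eyes.camera_info("scene");D=eyes.camera_info("side")
yaw=.53
o=np.array([.5385,.277]) 
T=R.from_euler('ZY',[yaw,np.radians(42)])
P=lambda p:T.apply(p)+[o[0],o[1],.178]
for p in((0,-.085,-.005),(0,.085,-.005),(0,-.056,0),(0,.056,0),(.22,-.056,0),(.22,.056,0),(.137,-.094,.04),(.222,-.094,.04),(.137,.094,.04),(.222,.094,.04),(.155,-.09,.038),(.155,.09,.038),(.205,-.09,.038),(.205,.09,.038)):
        a=proj(S,P(p))[0];b=proj(D,P(p))[0]
        print(p,((a-[370,225]+.4)*3.6).round(0),((b-[270,170]+.4)*3.6+[400,0]).round(0))
E
```

```text
(0, -0.085, -0.005) [41. 48.] [571. 112.]
(0, 0.085, -0.005) [276.  40.] [445.  38.]
(0, -0.056, 0) [84. 44.] [551.  92.]
(0, 0.056, 0) [239.  39.] [468.  44.]
(0.22, -0.056, 0) [125. 362.] [714. 220.]
(0.22, 0.056, 0) [289. 352.] [631. 170.]
(0.137, -0.094, 0.04) [ 68. 226.] [718. 150.]
(0.222, -0.094, 0.04) [ 84. 358.] [775. 198.]
(0.137, 0.094, 0.04) [347. 212.] [575.  71.]
(0.222, 0.094, 0.04) [369. 341.] [632. 118.]
(0.155, -0.09, 0.038) [ 76. 254.] [726. 161.]
(0.155, 0.09, 0.038) [344. 240.] [589.  85.]
(0.205, -0.09, 0.038) [ 86. 331.] [759. 189.]
(0.205, 0.09, 0.038) [357. 316.] [623. 112.]
```

```bash
python3 -m inch '[0,0,0,-0.121, 0,0,0,-0.121, 3.45,-1.68,0,0, 3.45,-1.68,0,0, 3.45,-1.68,0,0]' 0.45 && python3 -m inch '[3.45,-1.68,0,0, 3.45,-1.68,0,0, 3.45,-1.68,0,0, 3.45,-1.68,0,0, 3.45,-1.68,0,0]' && python3 -m inch '[3.45,-1.68,0,0, 3.45,-1.68,0,0, 3.45,-1.68,0,0, 3.45,-1.68,0,0, 0,0,0,0]' && python3 -m inch '[0,0,0,0,0,0,0,0,0,0,0,0,0,0,0,0,0,0,0,0]'; python3 - <<'E'
from h import *
S=eyes.camera_info("scene");D=eyes.camera_info("side")
print("mug",plane(S,(213,250),0),plane(D,(322,425),0))
s=get_state();W=eyes.camera_info("wrist");im=eyes.read_camera("wrist");cv2.imwrite("pics/w1.png",im[...,::-1])
print(s["tcp_pos"],s["orientation"],W["xyz"],s["joint_pos"])
for P in((.418,-.168,0),(.418,-.168,.106)):print(proj(W,P))
E
```

```text
clock: 0.52
tcp_pos: [0.2271, -0.4544, 0.2414]
orientation: [-0.001, 0.965, 0.261, 0.0]
wrist_force: [0.1, 0.4, -0.2]
finger_gap: 0.0618
grip_force: 0.0
clock: 0.93
tcp_pos: [0.3339, -0.2941, 0.242]
orientation: [-0.0, 0.965, 0.262, -0.0]
wrist_force: [0.1, -0.6, 0.3]
finger_gap: 0.0621
grip_force: 0.0
clock: 1.35
tcp_pos: [0.4208, -0.1629, 0.2421]
orientation: [-0.001, 0.964, 0.266, 0.001]
wrist_force: [0.1, -0.3, -0.5]
finger_gap: 0.0618
grip_force: 0.0
clock: 1.77
tcp_pos: [0.418, -0.1693, 0.2422]
orientation: [-0.0, 0.965, 0.261, -0.0]
wrist_force: [-0.1, 0.6, -0.5]
finger_gap: 0.0622
grip_force: 0.0
mug [ 0.56479402 -0.32673116  0.        ] [ 0.54578516 -0.34630453  0.        ]
[ 0.41799757 -0.16931497  0.24221347] [-9.54388646e-06  9.65455207e-01  2.60569055e-01 -1.06742293e-04] [ 0.48579913 -0.12968474  0.37405902] [-5.63101025e-01  7.36529269e-02 -2.52119012e-01  1.24518302e+00
 -1.44134379e-04  2.05126849e+00]
[[314.72750796 207.44320003]]
[[314.4272061  233.74539484]]
```

View pics/w1.png

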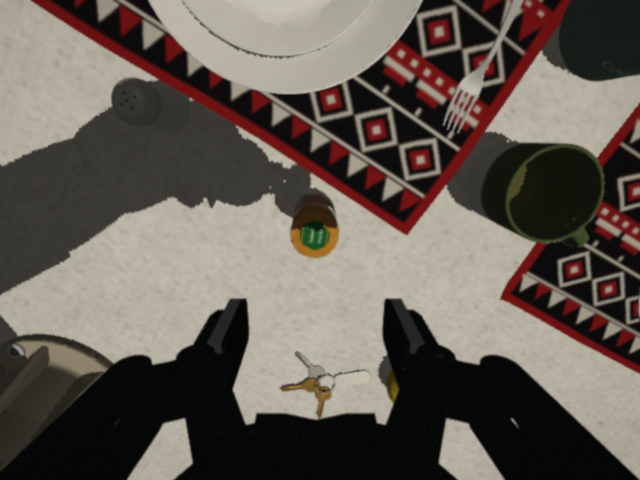

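The wrist view shows the jar's cap centred at (315,236) against a predicted (314,234), which is within about 2 mm. The shaker's top is near (130,97). I'll go down and grip.

```bash
python3 - <<'E'
from h import *
W=eyes.camera_info("wrist")
print("jar top",plane(W,(315,236),.106),"salt top",plane(W,(130,97),.086))
E
python3 -m inch '[0,0,3.6,0, 0,0,3.7,0, 0,0,3.7,0, 0,0,3.7,0, 0,0,3.7,0]' && python3 -m inch '[0,0,0,0,0,0,0,0,0,0,0,0,0,0,0,0,0,0,0,0]' -1 22 && python3 -m inch '[0,0,0,0,0,0,0,0,0,0,0,0,0,0,0,0,0,0,0,0]'&& python3 -m inch '[0,0,0,0,0,0,0,0,0,0,0,0,0,0,0,0,0,0,0,0]'
```

```text
jar top [ 0.4166203  -0.16930769  0.106     ] salt top [0.43722779 0.01236449 0.086     ]
clock: 2.23
tcp_pos: [0.4183, -0.169, 0.0571]
orientation: [0.001, 0.965, 0.261, 0.0]
wrist_force: [0.8, -0.2, -0.7]
finger_gap: 0.0621
grip_force: 0.0
clock: 2.65
tcp_pos: [0.4203, -0.1694, 0.0605]
orientation: [0.002, 0.965, 0.262, 0.001]
wrist_force: [0.6, 0.1, -0.7]
finger_gap: 0.0405
grip_force: 19.3
clock: 3.07
tcp_pos: [0.4186, -0.1682, 0.0584]
orientation: [0.0, 0.965, 0.262, 0.0]
wrist_force: [-0.2, -0.1, -1.6]
finger_gap: 0.0407
grip_force: 19.3
clock: 3.48
tcp_pos: [0.4186, -0.1682, 0.0582]
orientation: [0.0, 0.965, 0.262, -0.0]
wrist_force: [0.9, -0.5, -0.4]
finger_gap: 0.0406
grip_force: 19.3
```

```bash
python3 -m inch '[0,0,-3,0, 0,0,-3.6,0, 0,0,-3.6,0, 0,0,-3.6,0, 0,0,-3.6,0]' && python3 -m inch '[3,-2.43,-1.4,0, 3,-2.43,-1.4,0, 3,-2.43,-1.4,0, 3,-2.43,-1.4,0, 3,-2.43,-1.4,0]' && python3 -m inch '[3,-2.43,0,0, 3,-2.43,0,0, 3,-2.43,0,0, 3,-2.43,0,0, 3,-2.43,0,0]' && python3 -m inch '[3,-2.43,0,0, 3,-2.43,0,0, 3,-2.43,0,0, 2,-2,0,0, 1,-1,0,0]' && python3 -m inch '[0,0,0,0,0,0,0,0,0,0,0,0,0,0,0,0,0,0,0,0]'; python3 - <<'E'
from h import *
W=eyes.camera_info("wrist");im=eyes.read_camera("wrist");cv2.imwrite("pics/w2.png",im[...,::-1])
T=R.from_euler('ZY',[.53,np.radians(42)])
P=lambda p:T.apply(p)+[.5385,.277,.178]
for p in((0,-.056,0),(0,-.028,0),(0,.028,0),(0,.056,0),(.1,-.056,0),(.1,-.028,0),(.1,.028,0),(.1,.056,0),(0,.085,-.003),(0,-.085,-.003),(.137,.094,.04),(.137,-.094,.04),(.2,-.07,.038),(.2,.07,.038)):print(p,proj(W,P(p))[0].round())
print(get_state()["joint_pos"])
E
```

```text
clock: 3.9
tcp_pos: [0.4182, -0.168, 0.234]
orientation: [-0.0, 0.965, 0.262, -0.0]
wrist_force: [0.4, -1.5, -0.2]
finger_gap: 0.0406
grip_force: 19.4
clock: 4.32
tcp_pos: [0.4868, 0.0141, 0.3031]
orientation: [0.0, 0.965, 0.261, 0.0]
wrist_force: [0.7, -0.2, -1.7]
finger_gap: 0.0408
grip_force: 19.4
clock: 4.73
tcp_pos: [0.5549, 0.1951, 0.3022]
orientation: [0.0, 0.965, 0.262, 0.0]
wrist_force: [0.8, -0.3, -0.4]
finger_gap: 0.0406
grip_force: 19.4
clock: 5.15
tcp_pos: [0.6063, 0.3462, 0.3004]
orientation: [-0.0, 0.965, 0.263, -0.001]
wrist_force: [-0.1, -0.0, -0.9]
finger_gap: 0.0408
grip_force: 19.4
clock: 5.57
tcp_pos: [0.6062, 0.3412, 0.3029]
orientation: [0.0, 0.965, 0.261, 0.0]
wrist_force: [-0.6, 0.0, -0.7]
finger_gap: 0.0407
grip_force: 19.4
(0, -0.056, 0) [404. 337.]
(0, -0.028, 0) [372. 337.]
(0, 0.028, 0) [308. 338.]
(0, 0.056, 0) [276. 338.]
(0.1, -0.056, 0) [393. 235.]
(0.1, -0.028, 0) [365. 235.]
(0.1, 0.028, 0) [309. 235.]
(0.1, 0.056, 0) [281. 235.]
(0, 0.085, -0.003) [244. 338.]
(0, -0.085, -0.003) [436. 338.]
(0.137, 0.094, 0.04) [238. 181.]
(0.137, -0.094, 0.04) [438. 181.]
(0.2, -0.07, 0.038) [405. 130.]
(0.2, 0.07, 0.038) [268. 130.]
[ 3.97599086e-01  5.76715346e-01  5.99288924e-01  1.59278566e+00
 -2.08945545e-04  3.01087600e+00]
```

View pics/w2.png

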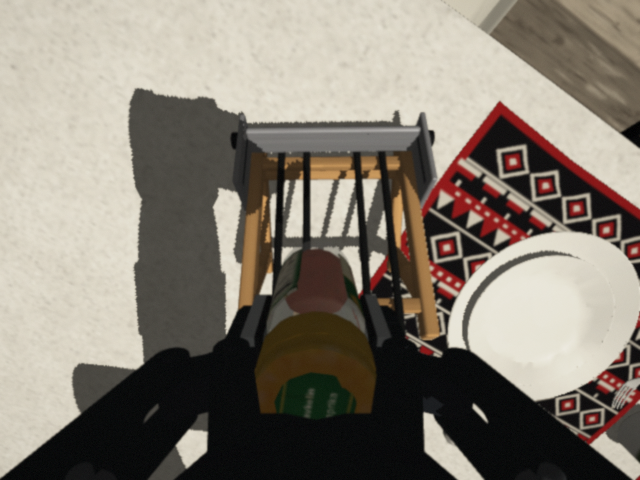

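The wrist view shows the jar held upright over the left lane, with rods near columns 280 and 306 (left lane) and 358 and 382 (right lane) at row 160. The stop bar spans rows 125–152. I'll check the lateral offset numerically.

```bash
python3 - <<'E'
from h import *
W=eyes.camera_info("wrist");im=cv2.imread("pics/w2.png").max(axis=2).astype(int)
T=R.from_euler('ZY',[.53,np.radians(42)]);o=np.array([.5385,.277,.178])
n=T.apply([0,0,1])
for row in(165,200,215):
    d=np.where(im[row,260:400]<45)[0]+260
    for g in np.split(d,np.where(np.diff(d)>2)[0]+1):
        if 3<len(g)<14:
            c,r=ray(W,(g.mean(),row)); q=c+r*(((o-c)@n)/(r@n)); print(row,g.mean(),len(g),T.inv().apply(q-o).round(4))
E
```

```text
165 280.5 6 [ 0.1858  0.06   -0.    ]
165 305.5 6 [ 0.1857  0.0324 -0.    ]
165 356.5 6 [ 0.1855 -0.0239  0.    ]
165 382.0 7 [ 0.1854 -0.0521  0.    ]
200 279.0 5 [ 0.1408  0.0597 -0.    ]
200 306.0 5 [ 0.1407  0.0314 -0.    ]
200 360.0 5 [ 0.1405 -0.0252 -0.    ]
200 386.5 8 [ 0.1405 -0.053  -0.    ]
215 279.0 5 [ 0.1229  0.0589 -0.    ]
215 306.0 5 [ 0.1228  0.0312 -0.    ]
215 361.0 5 [ 0.1226 -0.0252 -0.    ]
215 388.5 6 [ 0.1225 -0.0535 -0.    ]
```

```bash
python3 -m inch '[1.6,-1.2,0,0, 1.5,-1.2,0,0, 0,0,3,0, 0,0,3,0, 0,0,3,0]' && python3 -m inch '[0,0,3,0, 0,0,2,0, 0,0,0.5,0, 0,0,0,0, 0,0,0,0]' && python3 -m inch '[0,0,0.2,0, 0,0,0.2,0, 0,0,0.1,0, 0,0,0,0, 0,0,0,0]'
```

```text
clock: 6.03
tcp_pos: [0.6217, 0.3788, 0.2123]
orientation: [-0.0, 0.965, 0.262, 0.001]
wrist_force: [0.4, 0.3, -0.2]
finger_gap: 0.0409
grip_force: 19.4
clock: 6.45
tcp_pos: [0.6214, 0.3786, 0.1587]
orientation: [-0.0, 0.965, 0.262, 0.001]
wrist_force: [0.1, 0.2, -0.1]
finger_gap: 0.0402
grip_force: 19.4
clock: 6.87
tcp_pos: [0.6209, 0.379, 0.1527]
orientation: [-0.0, 0.965, 0.262, 0.0]
wrist_force: [0.1, 0.2, -1.3]
finger_gap: 0.0405
grip_force: 19.4
```

```bash
python3 -m inch '[0,0,0.2,0, 0,0,0.2,0, 0,0,0,0, 0,0,0,0, 0,0,0,0]' && python3 -m inch '[0,0,0.2,0, 0,0,0.1,0, 0,0,0,0, 0,0,0,0, 0,0,0,0]' && python3 -m inch '[0,0,0.2,0, 0,0,0.1,0, 0,0,0,0, 0,0,0,0, 0,0,0,0]'
```

```text
clock: 7.28
tcp_pos: [0.6207, 0.3789, 0.1481]
orientation: [0.0, 0.965, 0.262, -0.0]
wrist_force: [0.3, -0.7, -0.0]
finger_gap: 0.0406
grip_force: 19.4
clock: 7.7
tcp_pos: [0.6208, 0.3789, 0.1452]
orientation: [0.0, 0.965, 0.262, -0.0]
wrist_force: [-1.1, 0.0, -0.6]
finger_gap: 0.0406
grip_force: 19.4
clock: 8.12
tcp_pos: [0.6211, 0.379, 0.1425]
orientation: [0.0, 0.965, 0.262, 0.0]
wrist_force: [1.2, 0.4, 1.3]
finger_gap: 0.0402
grip_force: 19.6
```

```bash
python3 -m inch '[0,0,0.2,0, 0,0,0,0, 0,0,0,0, 0,0,0,0, 0,0,0,0]' && python3 -m inch '[0,0,0.1,0, 0,0,0.1,0, 0,0,0,0, 0,0,0,0, 0,0,0,0]'
```

```text
clock: 8.53
tcp_pos: [0.6218, 0.379, 0.141]
orientation: [0.0, 0.965, 0.262, 0.001]
wrist_force: [4.2, -1.1, 4.4]
finger_gap: 0.0406
grip_force: 19.9
clock: 8.95
tcp_pos: [0.622, 0.3791, 0.1406]
orientation: [-0.0, 0.965, 0.262, 0.002]
wrist_force: [3.0, -2.5, 9.7]
finger_gap: 0.0405
grip_force: 20.3
```

```bash
python3 -m inch '[-0.5,0,-0.1,0, -0.5,0,-0.05,0, -0.5,0,0,0, -0.5,0,0,0, 0,0,0,0]' && python3 -m inch '[-0.5,0,0.05,0, -0.5,0,0.1,0, -0.5,0,0.1,0, 0,0,0,0, 0,0,0,0]'; python3 - <<'E'
from h import *
cv2.imwrite("pics/w3.png",np.vstack([eyes.read_camera("wrist")[200:480,100:540],cv2.resize(eyes.read_camera("side")[130:240,250:400],(440,320))])[...,::-1])
E
```

```text
clock: 9.37
tcp_pos: [0.6055, 0.3696, 0.142]
orientation: [-0.0, 0.965, 0.262, 0.003]
wrist_force: [4.6, 0.8, 6.1]
finger_gap: 0.0408
grip_force: 16.5
clock: 9.78
tcp_pos: [0.5913, 0.3616, 0.1394]
orientation: [-0.0, 0.965, 0.262, 0.002]
wrist_force: [2.2, -1.2, 8.9]
finger_gap: 0.0402
grip_force: 13.1
```

View pics/w3.png

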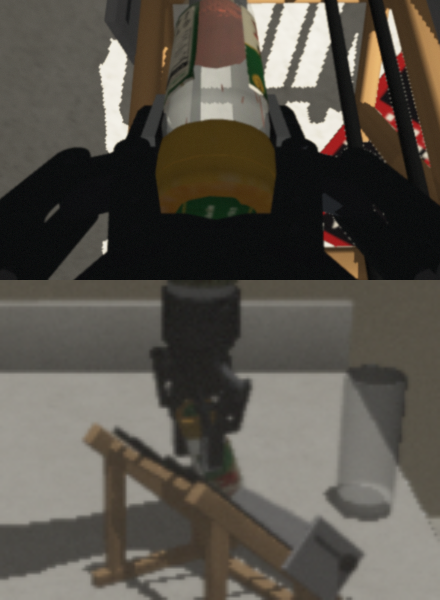

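The wrist crop shows the jar tilting with its foot going downhill between the left rods. The side crop confirms the lean.

```bash
python3 -m inch '[-0.5,0,0.15,0, -0.5,0,0.2,0, -0.4,0,0.25,0, 0,0,0,0, 0,0,0,0]' && python3 -m inch '[-0.4,0,0.25,0, -0.3,0,0.2,0, 0,0,0,0, 0,0,0,0, 0,0,0,0]'; python3 - <<'E'
from h import *
print(get_state()["joint_pos"])
cv2.imwrite("pics/w4.png",np.vstack([eyes.read_camera("wrist")[200:480,100:540],cv2.resize(eyes.read_camera("side")[130:240,250:400],(440,320))])[...,::-1])
E
```

```text
clock: 10.3
tcp_pos: [0.5779, 0.3542, 0.132]
orientation: [-0.0, 0.965, 0.262, -0.0]
wrist_force: [0.7, 0.2, 4.5]
finger_gap: 0.0393
grip_force: 14.4
clock: 10.72
tcp_pos: [0.5726, 0.3503, 0.1273]
orientation: [0.0, 0.965, 0.262, 0.0]
wrist_force: [1.7, -2.0, 5.3]
finger_gap: 0.0389
grip_force: 13.8
[ 4.29843026e-01  5.48642105e-01  1.22676943e-01  1.14436736e+00
 -7.20364535e-04  3.04173882e+00]
```

View pics/w4.png

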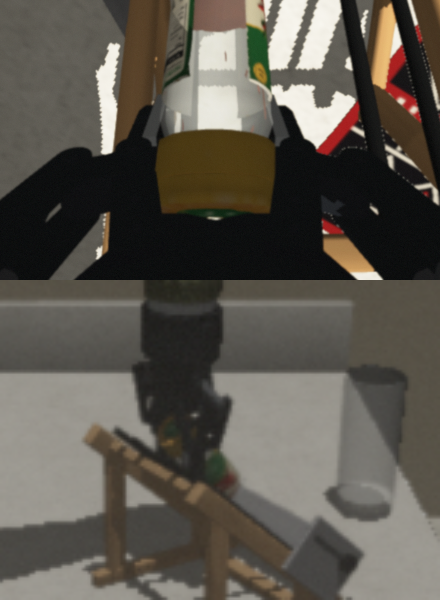

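The jar looks close to lying on the rails, and the pads sit slightly below its axis. I'll release it slightly, rise clear, then look.

```bash
python3 -m inch '[0,0,0,0,0,0,0,0,0,0,0,0,0,0,0,0,0,0,0,0]' 0.03 && python3 -m inch '[0,0,-0.3,0, 0,0,-0.3,0, 0,0,-0.3,0, 0,0,-0.3,0, 0,0,0,0]' && python3 -m inch '[0,0,0,0, 0,0,0,0, 0,0,-1,0, 0,0,-2,0, 0,0,-3,0]' 0.2 && python3 -m inch '[-3,0,-3,0, -3,0,-2,0, -3,0,0,0, 0,0,0,0, 0,0,0,0]'; python3 - <<'E'
from h import *
print(get_state()["joint_pos"])
cv2.imwrite("pics/w5.png",np.hstack([eyes.read_camera("wrist")[0:440,150:510],cv2.resize(eyes.read_camera("side")[130:240,265:375],(440,440))])[...,::-1])
E
```

```text
clock: 11.23
tcp_pos: [0.5718, 0.3506, 0.126]
orientation: [-0.0, 0.965, 0.262, -0.001]
wrist_force: [0.6, -0.4, 0.6]
finger_gap: 0.0439
grip_force: 0.1
clock: 11.65
tcp_pos: [0.5729, 0.3509, 0.1399]
orientation: [-0.0, 0.965, 0.262, 0.001]
wrist_force: [-0.1, 0.4, -0.2]
finger_gap: 0.0442
grip_force: 0.0
clock: 12.07
tcp_pos: [0.5708, 0.3498, 0.1968]
orientation: [0.001, 0.965, 0.262, -0.003]
wrist_force: [0.5, 2.0, -0.3]
finger_gap: 0.051
grip_force: 0.0
clock: 12.48
tcp_pos: [0.4941, 0.3049, 0.2496]
orientation: [-0.0, 0.965, 0.262, 0.001]
wrist_force: [-0.1, -0.3, 0.3]
finger_gap: 0.051
grip_force: 0.0
[ 4.14614941e-01  3.21675684e-01  7.57097331e-02  1.32379662e+00
 -2.07160231e-05  3.02651657e+00]
```

View pics/w5.png

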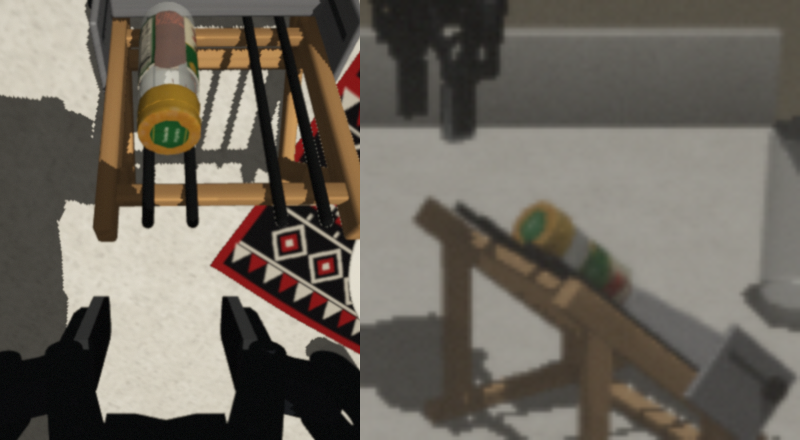

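The jar lies in the left lane with its foot downhill, cap face centred at wrist pixel (320,130). Next I'll work out the push.

```bash
cat >> h.py <<'E'
T=R.from_euler('ZY',[.53,np.radians(42)]);o=np.array([.537,.2796,.178])
H=R.from_euler('z',.53)
def deck(i,p,z):
    c,d=ray(i,p);n=T.apply([0,0,1]);b=o+n*z;q=c+d*((b-c)@n)/(d@n);return T.inv().apply(q-o)
def togo(p,s):  # world -> tool cm rows
    v=H.inv().apply(np.array(p)-s["tcp_pos"]);return (v*[1,-1,-1]*100).round(2)
E
python3 - <<'E'
from h import *
W=eyes.camera_info("wrist");s=get_state()
c=deck(W,(320,130),.021);print("cap",c)
print("rod ends",deck(W,(298,222),.002),deck(W,(342,222),.002))
for x in(c[0]-.02,.09):
    tip=o+T.apply([x,.042,.021]); tcp=tip+H.apply([-.011,0,.011]);print(tip,tcp,togo(tcp,s))
E
```

```text
cap [0.0610465 0.0404972 0.021    ]
rod ends [0.00450852 0.05434159 0.002     ] [0.0044711  0.02696053 0.002     ]
[0.55421017 0.33836205 0.16614057] [0.54471929 0.33280119 0.17714057] [5.58 0.12 7.16]
[0.5855987  0.35675313 0.13338429] [0.57610782 0.35119226 0.14438429] [ 9.22  0.12 10.44]
```

```bash
python3 -m inch '[0,0.1,0,0, 1,0.1,1,0, 1,0,1,0, 1,0,1,0, 1,0,1,0]' -1 && python3 -m inch '[0.6,0,1,0, 0.6,0,1,0, 0.4,0,0.9,0, 0,0,0,0, 0,0,0,0]' && python3 -m inch '[0.37,0,0.33,0, 0.37,0,0.33,0, 0.37,0,0.33,0, 0,0,0,0, 0,0,0,0]' && python3 -m inch '[0.19,0,0.17,0, 0.19,0,0.17,0, 0.19,0,0.17,0, 0.19,0,0.17,0, 0.19,0,0.17,0]' && python3 -m inch '[0.19,0,0.17,0, 0.19,0,0.17,0, 0.19,0,0.17,0, 0.19,0,0.17,0, 0.19,0,0.17,0]'
```

```text
clock: 13.0
tcp_pos: [0.5319, 0.3244, 0.2058]
orientation: [0.0, 0.965, 0.262, -0.001]
wrist_force: [-0.6, 0.2, 0.4]
finger_gap: -0.0001
grip_force: 0.0
clock: 13.42
tcp_pos: [0.5441, 0.3318, 0.1782]
orientation: [0.0, 0.965, 0.262, -0.001]
wrist_force: [0.4, -0.4, -0.1]
finger_gap: 0.0
grip_force: 0.0
clock: 13.83
tcp_pos: [0.5543, 0.3376, 0.1692]
orientation: [0.0, 0.965, 0.262, -0.0]
wrist_force: [-0.4, 0.4, -0.2]
finger_gap: -0.0
grip_force: 0.0
clock: 14.25
tcp_pos: [0.5626, 0.3425, 0.1608]
orientation: [-0.0, 0.965, 0.262, 0.0]
wrist_force: [0.6, 0.4, 1.3]
finger_gap: 0.0001
grip_force: 0.4
clock: 14.67
tcp_pos: [0.5707, 0.3472, 0.152]
orientation: [0.0, 0.965, 0.262, -0.0]
wrist_force: [-0.7, 0.0, 0.3]
finger_gap: 0.0001
grip_force: 0.1
```

```bash
python3 -m inch '[0.19,0,0.17,0, 0.19,0,0.17,0, 0.19,0,0.17,0, 0.19,0,0.17,0, 0,0,0,0]' && python3 -m inch '[0.11,0,0.1,0, 0.11,0,0.1,0, 0.11,0,0.1,0, 0.11,0,0.1,0, 0,0,0,0]'  && python3 -m inch '[0.11,0,0.1,0, 0.11,0,0.1,0, 0.11,0,0.1,0, 0.11,0,0.1,0, 0,0,0,0]'; python3 - <<'E'
from h import *
cv2.imwrite("pics/w6.png",np.hstack([eyes.read_camera("wrist")[0:440,150:510],cv2.resize(eyes.read_camera("side")[130:240,265:375],(440,440))])[...,::-1])
E
```

```text
clock: 15.08
tcp_pos: [0.5773, 0.351, 0.1449]
orientation: [0.0, 0.965, 0.262, -0.0]
wrist_force: [-0.8, -0.9, 0.7]
finger_gap: 0.0003
grip_force: 0.0
clock: 15.5
tcp_pos: [0.5806, 0.353, 0.142]
orientation: [0.0, 0.965, 0.262, -0.0]
wrist_force: [-2.4, -2.1, 3.0]
finger_gap: 0.0001
grip_force: 1.7
clock: 15.92
tcp_pos: [0.5808, 0.3533, 0.1415]
orientation: [0.001, 0.965, 0.262, -0.003]
wrist_force: [-17.8, -9.5, 26.3]
finger_gap: 0.0002
grip_force: 16.7
```

View pics/w6.png

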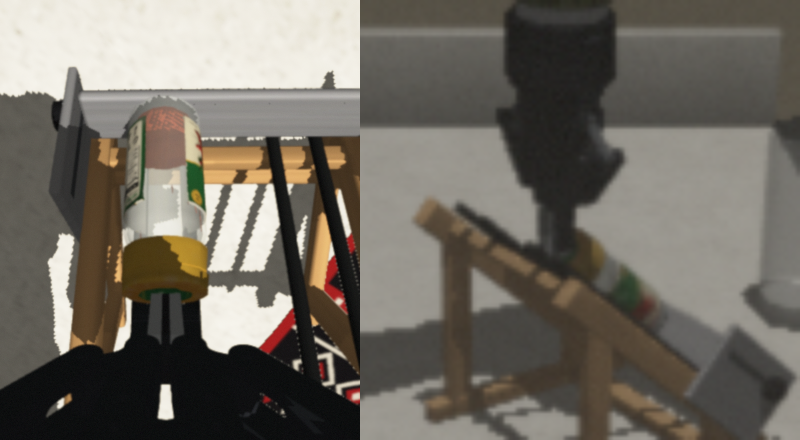

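Force built to about 33 N with the jar's foot against the bar, so it is home. I'll back off and go to the shaker.

```bash
python3 -m inch '[-0.4,0,-0.36,0, -0.7,0,-0.7,0, -1.5,0,-1.5,0, -2,0,-3,0, 0,0,-4,0]' && python3 -m inch '[0,0,-1,0, 0,0,0,0, 0,0,0,0,0,0,0,0,0,0,0,0]' 0.45 && python3 - <<'E'
from h import *
s=get_state();print(togo([.437,.0125,.22],s),s["tcp_pos"])
E
```

```text
clock: 16.43
tcp_pos: [0.5391, 0.3295, 0.2293]
orientation: [0.001, 0.965, 0.262, -0.006]
wrist_force: [-0.4, 1.0, 0.2]
finger_gap: -0.0
grip_force: 0.0
clock: 16.85
tcp_pos: [0.5446, 0.332, 0.2413]
orientation: [0.0, 0.965, 0.262, -0.001]
wrist_force: [0.2, 0.1, 0.8]
finger_gap: 0.0604
grip_force: 0.0
[-25.44  22.13   2.13] [0.54461739 0.33199786 0.24130574]
```

```bash
python3 -m inch '[-2.83,2.46,0,0, -2.83,2.46,0,0, -2.83,2.46,0,0, -2.83,2.46,0,0, -2.83,2.46,0,0]' && python3 -m inch '[-2.83,2.46,0.5,0, -2.83,2.46,0.5,0, -2.83,2.46,0.5,0, -2.8,2.45,0.6,0, 0,0,0,0]' && python3 -m inch '[0,0,0,0, 0,0,0,0, 0,0,0,0,0,0,0,0,0,0,0,0]' && python3 - <<'E'
from h import *
s=get_state();print(togo([.437,.0125,.22],s),s["joint_pos"])
W=eyes.camera_info("wrist");im=eyes.read_camera("wrist");cv2.imwrite("pics/w7.png",im[60:420,100:540,::-1])
print(proj(W,[.437,.0125,.088]),proj(W,[.437,.0125,0]))
E
```

```text
clock: 17.27
tcp_pos: [0.4837, 0.1532, 0.2415]
orientation: [-0.0, 0.965, 0.262, -0.001]
wrist_force: [1.4, -1.7, -0.4]
finger_gap: 0.0615
grip_force: 0.0
clock: 17.68
tcp_pos: [0.4344, 0.0082, 0.2199]
orientation: [0.0, 0.966, 0.259, -0.003]
wrist_force: [-0.3, 0.1, 0.2]
finger_gap: 0.0618
grip_force: 0.0
clock: 18.1
tcp_pos: [0.4377, 0.0137, 0.2221]
orientation: [-0.0, 0.965, 0.263, -0.0]
wrist_force: [0.2, 0.4, 0.2]
finger_gap: 0.0615
grip_force: 0.0
[-0.12  0.07  0.21] [-1.52417390e-01  5.67062208e-02 -3.20433709e-01  1.19372656e+00
  1.04105511e-07  2.45716235e+00]
[[316.67307925 236.67911851]] [[316.41659829 213.04690885]]
```

View pics/w7.png

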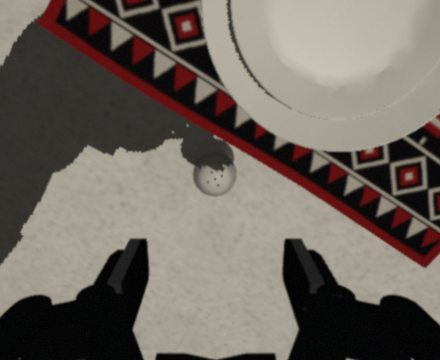

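The shaker's dome is at (315,236), as predicted, so I'll go down and grip it.

```bash
python3 -m inch '[0,0,3.5,0, 0,0,3.5,0, 0,0,3.5,0, 0,0,3.5,0, 0,0,3.5,0]' && python3 -m inch '[0,0,0,0,0,0,0,0,0,0,0,0,0,0,0,0,0,0,0,0]' -1 24 && python3 -m inch '[0,0,0,0,0,0,0,0,0,0,0,0,0,0,0,0,0,0,0,0]'&& python3 -m inch '[0,0,-2,0, 0,0,-3.6,0, 0,0,-3.8,0, 0,0,-3.8,0, 0,0,-3.8,0]' && python3 -m inch '[0,0,-3.8,0, 0,0,-3.5,0, 0,0,0,0, 0,0,0,0, 0,0,0,0]'; python3 - <<'E'
from h import *
s=get_state();o2=o+H.apply([.003,0,0])
# upright over right lane: contact foot edge at deck x=.14
p=o2+H.apply([.122,-.0425,0]);p[2]=.29;print(p,togo(p,s))
E
```

```text
clock: 18.57
tcp_pos: [0.4377, 0.0133, 0.046]
orientation: [0.0, 0.965, 0.263, 0.001]
wrist_force: [0.1, -0.6, -0.2]
finger_gap: 0.062
grip_force: 0.0
clock: 18.98
tcp_pos: [0.4391, 0.0125, 0.0491]
orientation: [0.001, 0.965, 0.262, 0.002]
wrist_force: [0.9, 0.3, -2.8]
finger_gap: 0.0359
grip_force: 24.5
clock: 19.4
tcp_pos: [0.4374, 0.0126, 0.0473]
orientation: [0.0, 0.965, 0.262, 0.0]
wrist_force: [-0.6, 0.5, -1.2]
finger_gap: 0.0364
grip_force: 24.5
clock: 19.82
tcp_pos: [0.4367, 0.0128, 0.2187]
orientation: [-0.0, 0.965, 0.262, -0.0]
wrist_force: [2.2, -0.7, -2.2]
finger_gap: 0.036
grip_force: 24.7
clock: 20.23
tcp_pos: [0.437, 0.0127, 0.2894]
orientation: [-0.0, 0.965, 0.262, -0.0]
wrist_force: [-0.1, -0.1, -3.2]
finger_gap: 0.0364
grip_force: 24.7
[0.66633605 0.30612237 0.29      ] [ 34.62 -13.72  -0.06]
```

```bash
python3 -m inch '[2.5,-1,0,0, 3.5,-1.4,0,0, 3.6,-1.43,0,0, 3.6,-1.43,0,0, 3.6,-1.43,0,0]' && python3 -m inch '[3.6,-1.43,0,0, 3.6,-1.43,0,0, 3.6,-1.43,0,0, 3.6,-1.4,0,0, 2,-0.8,0,0]' && python3 -m inch '[1.4,-0.5,0,0, 0,0,0,0, 0,0,0,0,0,0,0,0,0,0,0,0]'; python3 - <<'E'
from h import *
s=get_state();print(togo([.6663,.3061,.145],s),s["joint_pos"])
W=eyes.camera_info("wrist");im=eyes.read_camera("wrist").max(axis=2).astype(int)
for row in(140,165,200):
    d=np.where(im[row,220:420]<45)[0]+220
    for g in np.split(d,np.where(np.diff(d)>2)[0]+1):
        if 3<len(g)<14: print(row,g.mean(),len(g),deck(W,(g.mean(),row),0).round(4))
E
```

```text
clock: 20.65
tcp_pos: [0.5483, 0.1566, 0.2875]
orientation: [-0.0, 0.965, 0.262, -0.002]
wrist_force: [1.0, -0.1, -2.1]
finger_gap: 0.0361
grip_force: 24.7
clock: 21.07
tcp_pos: [0.6579, 0.2972, 0.2854]
orientation: [-0.0, 0.965, 0.263, -0.002]
wrist_force: [-1.4, -0.9, -2.0]
finger_gap: 0.036
grip_force: 24.7
clock: 21.48
tcp_pos: [0.6662, 0.3046, 0.2898]
orientation: [0.0, 0.965, 0.261, -0.001]
wrist_force: [0.3, -0.1, -1.9]
finger_gap: 0.0363
grip_force: 24.7
[ 0.09 -0.12 14.48] [ 3.19490823e-01  6.73775081e-01  7.36252932e-01  1.63475731e+00
 -2.45081683e-04  2.93210684e+00]
165 371.5 6 [ 0.2276 -0.1078  0.    ]
200 249.0 7 [ 0.1813  0.029  -0.    ]
200 300.5 6 [ 0.1811 -0.0271 -0.    ]
200 326.5 6 [ 0.1811 -0.0555  0.    ]
200 361.5 6 [ 0.181  -0.0936 -0.    ]
```

```bash
python3 -m inch '[0.1,-0.1,2,0, 0,0,3.5,0, 0,0,3.5,0, 0,0,3,0, 0,0,2,0]' && python3 -m inch '[0,0,0.5,0, 0,0,0.2,0, 0,0,0,0, 0,0,0,0, 0,0,0,0]' && python3 -m inch '[0,0,0.2,0, 0,0,0.2,0, 0,0,0.1,0, 0,0,0,0, 0,0,0,0]' && python3 -m inch '[0,0,0.2,0, 0,0,0.1,0, 0,0,0,0, 0,0,0,0, 0,0,0,0]'
```

```text
clock: 21.95
tcp_pos: [0.6652, 0.3055, 0.1473]
orientation: [0.0, 0.965, 0.261, -0.002]
wrist_force: [-0.9, 0.9, -3.6]
finger_gap: 0.0358
grip_force: 24.7
clock: 22.37
tcp_pos: [0.6685, 0.3072, 0.1458]
orientation: [-0.0, 0.965, 0.262, 0.002]
wrist_force: [0.8, -0.5, -1.8]
finger_gap: 0.0361
grip_force: 24.7
clock: 22.78
tcp_pos: [0.667, 0.3069, 0.1379]
orientation: [0.0, 0.965, 0.262, -0.0]
wrist_force: [-0.3, 1.0, -2.1]
finger_gap: 0.0362
grip_force: 24.7
clock: 23.2
tcp_pos: [0.6671, 0.3069, 0.1351]
orientation: [0.0, 0.965, 0.262, -0.0]
wrist_force: [-0.4, -0.2, -1.6]
finger_gap: 0.0362
grip_force: 24.7
```

```bash
python3 -m inch '[0,0,0.2,0, 0,0,0.1,0, 0,0,0,0, 0,0,0,0, 0,0,0,0]' && python3 -m inch '[0,0,0.2,0, 0,0,0,0, 0,0,0,0, 0,0,0,0, 0,0,0,0]' && python3 -m inch '[0,0,0.2,0, 0,0,0,0, 0,0,0,0, 0,0,0,0, 0,0,0,0]'
```

```text
clock: 23.62
tcp_pos: [0.6675, 0.307, 0.1323]
orientation: [0.0, 0.965, 0.262, 0.0]
wrist_force: [0.4, -0.7, -0.8]
finger_gap: 0.0364
grip_force: 24.8
clock: 24.03
tcp_pos: [0.668, 0.3071, 0.1311]
orientation: [0.0, 0.965, 0.262, 0.001]
wrist_force: [2.0, 0.1, 4.7]
finger_gap: 0.0358
grip_force: 25.4
clock: 24.45
tcp_pos: [0.6685, 0.3073, 0.1303]
orientation: [0.0, 0.965, 0.262, 0.002]
wrist_force: [2.3, 0.1, 9.4]
finger_gap: 0.036
grip_force: 25.9
```

```bash
python3 -m inch '[-0.5,0,-0.1,0, -0.5,0,-0.08,0, -0.5,0,0,0, -0.5,0,0,0, 0,0,0,0]' && python3 -m inch '[-0.5,0,0.05,0, -0.5,0,0.1,0, -0.5,0,0.13,0, 0,0,0,0, 0,0,0,0]' && python3 -m inch '[-0.5,0,0.18,0, -0.4,0,0.2,0, -0.3,0,0.15,0, 0,0,0,0, 0,0,0,0]'; python3 - <<'E'
from h import *
cv2.imwrite("pics/w8.png",np.vstack([eyes.read_camera("wrist")[200:480,100:540],cv2.resize(eyes.read_camera("side")[130:240,250:400],(440,320))])[...,::-1])
E
```

```text
clock: 24.87
tcp_pos: [0.6535, 0.2985, 0.133]
orientation: [-0.001, 0.965, 0.262, 0.005]
wrist_force: [7.2, 4.0, 6.7]
finger_gap: 0.0358
grip_force: 26.6
clock: 25.28
tcp_pos: [0.6379, 0.2894, 0.1295]
orientation: [0.0, 0.965, 0.262, 0.002]
wrist_force: [0.7, -0.8, 11.2]
finger_gap: 0.0359
grip_force: 27.3
clock: 25.7
tcp_pos: [0.634, 0.287, 0.1275]
orientation: [-0.002, 0.965, 0.262, 0.01]
wrist_force: [12.0, 8.5, 11.8]
finger_gap: 0.036
grip_force: 28.1
```

View pics/w8.png

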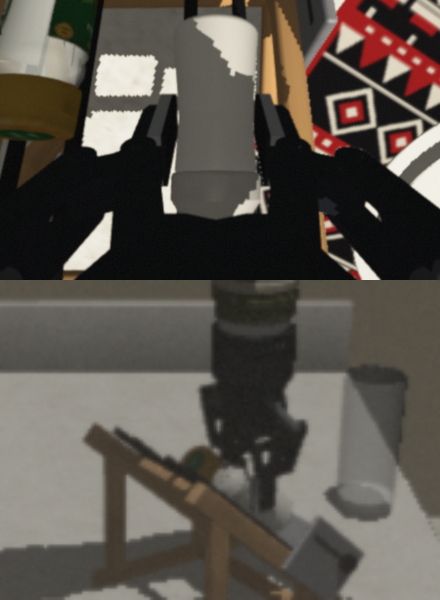

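The wrist crop shows the shaker leaned over between the right rods (foot edge near row 15 of the crop), with the jar untouched on the left. The grasp point works out at about z = 25 mm on the deck, so the shaker is within a few degrees of lying. That was the last of my picture budget, so I'll work from numbers from here. Now I'll ease off and release.

```bash
python3 -m inch '[0.2,0,0,0, 0.1,0,0.1,0, 0,0,0.1,0, 0,0,0,0, 0,0,0,0]' && python3 -m inch '[0,0,0,0,0,0,0,0,0,0,0,0,0,0,0,0,0,0,0,0]' 0.05 && python3 -m inch '[0,0,0,0,0,0,0,0,0,0,0,0,0,0,0,0,0,0,0,0]' 0.2
```

```text
clock: 26.22
tcp_pos: [0.6343, 0.2872, 0.1271]
orientation: [-0.001, 0.965, 0.262, 0.008]
wrist_force: [2.7, 2.9, 24.0]
finger_gap: 0.0362
grip_force: 29.6
clock: 26.63
tcp_pos: [0.6282, 0.2844, 0.1183]
orientation: [0.0, 0.965, 0.262, -0.002]
wrist_force: [-0.7, 0.1, -0.7]
finger_gap: 0.0451
grip_force: 0.0
clock: 27.05
tcp_pos: [0.6292, 0.2847, 0.1198]
orientation: [0.0, 0.965, 0.262, -0.0]
wrist_force: [-0.0, 0.3, -1.0]
finger_gap: 0.051
grip_force: 0.0
```

```bash
python3 -m inch '[0,0,-0.5,0, 0,0,-1.5,0, 0,0,-3,0, 0,0,-4,0, -2,0,-3,0]' && python3 -m inch '[-3,0,-1,0, -3,0,0,0, -3,0,0,0, 0,0,0,0, 0,0,0,0]'; python3 - <<'E'
from h import *
D=eyes.camera_info("side");im=eyes.read_camera("side");cv2.imwrite("pics/side9.png",im[...,::-1])
w=eyes.read_camera("wrist");cv2.imwrite("pics/w9.png",w[...,::-1])
a=np.load("pics/side0.npy")
d=(np.abs(im.astype(int)-a).max(2)>25).astype(np.uint8)
d[:170]=0
cs,_=cv2.findContours(cv2.morphologyEx(d,cv2.MORPH_OPEN,np.ones((2,2))),0,1)
for c in cs:
    x,y,ww,h=cv2.boundingRect(c)
    if cv2.contourArea(c)>60 and 240<x<420 and y<270: print(x,y,ww,h,cv2.contourArea(c),cv2.minAreaRect(c))
# expected shaker lying with foot at x=f
for f in(.14,.15,.16,.17):
    print(f,[proj(D,o+T.apply([x,-.042,.021]))[0].round() .tolist() for x in(f-.088,f)])
print("expected jar cap",[proj(D,o+T.apply([x,.042,.021]))[0].round().tolist() for x in(.096,.202)])
print(get_state()["tcp_pos"])
E
```

```text
clock: 27.47
tcp_pos: [0.6139, 0.2755, 0.2418]
orientation: [-0.0, 0.965, 0.262, 0.001]
wrist_force: [-0.5, -0.5, 0.1]
finger_gap: 0.0511
grip_force: 0.0
clock: 27.88
tcp_pos: [0.533, 0.2286, 0.2509]
orientation: [0.0, 0.965, 0.262, 0.0]
wrist_force: [0.6, 0.3, 0.3]
finger_gap: 0.0514
grip_force: 0.0
298 228 23 12 101.0 ((309.6415100097656, 233.2452850341797), (9.615238189697266, 22.801851272583008), 74.05460357666016)
294 220 12 10 65.5 ((299.5, 224.5), (9.0, 11.0), 90.0)
330 198 17 20 66.5 ((339.7583923339844, 207.31414794921875), (20.486282348632812, 10.182169914245605), 37.5685920715332)
312 188 20 16 103.0 ((322.6859130859375, 194.6552276611328), (20.849210739135742, 10.454647064208984), 32.735225677490234)
0.14 [[324.0, 196.0], [342.0, 210.0]]
0.15 [[326.0, 198.0], [344.0, 212.0]]
0.16 [[328.0, 199.0], [346.0, 214.0]]
0.17 [[330.0, 201.0], [348.0, 215.0]]
expected jar cap [[316.0, 193.0], [337.0, 210.0]]
[0.53514427 0.22940774 0.25063802]
```

```bash
python3 - <<'E'
from h import *
W=eyes.camera_info("wrist");im=cv2.imread("pics/w9.png").max(axis=2).astype(int)
print("x mm, min brightness at rods -56,-28 | 3 pts top of axis plane z=.035 y=-.042")
for x in np.arange(0,.215,.01):
    v=[]
    for y in(-.056,-.028,.028,.056):
        u=proj(W,o+T.apply([x,y-.0005,.003]))[0].round().astype(int)
        v.append(im[u[1],max(0,u[0]-4):u[0]+5].min() if 0<=u[1]<480 else -1)
    u=proj(W,o+T.apply([x,-.042,.021]))[0].round().astype(int)
    print(int(x*1000+.5),v,u,im[u[1],u[0]-16:u[0]+17:4] if u[1]>=0 else '')
E
```

```text
x mm, min brightness at rods -56,-28 | 3 pts top of axis plane z=.035 y=-.042
0 [np.int64(31), np.int64(65), np.int64(14), np.int64(7)] [315 204] [ 22 217 216 208 208 205 206 187 130]
10 [np.int64(11), np.int64(6), np.int64(8), np.int64(7)] [315 190] [ 18 163 163 164 164 163 163 156  61]
20 [np.int64(14), np.int64(15), np.int64(7), np.int64(6)] [315 175] [ 18 109 207 207 113  69  70 108 169]
30 [np.int64(12), np.int64(12), np.int64(7), np.int64(5)] [315 162] [ 19 188 214 211  73  72  71  72  57]
40 [np.int64(13), np.int64(11), np.int64(8), np.int64(6)] [315 148] [18 67 73 71 73 75 71 74 38]
50 [np.int64(13), np.int64(15), np.int64(5), np.int64(7)] [315 136] [ 17 164 128 119 125 122 124  97  28]
60 [np.int64(12), np.int64(16), np.int64(7), np.int64(7)] [315 124] [142 153 153 156 162 161 154 158 164]
70 [np.int64(16), np.int64(17), np.int64(6), np.int64(4)] [315 112] [157 171 179 187 193 187 198 196 192]
80 [np.int64(146), np.int64(90), np.int64(15), np.int64(4)] [315 101] [163 174 183 194 211 221 214 200 195]
90 [np.int64(174), np.int64(127), np.int64(15), np.int64(5)] [315  90] [120 
[... 591 characters left out ...]
np.int64(166), np.int64(102), np.int64(18), np.int64(136)] [315  33] [139 155 166 173 182 186 187 185 184]
160 [np.int64(166), np.int64(106), np.int64(18), np.int64(137)] [315  25] [138 153 166 175 179 184 186 185 182]
170 [np.int64(167), np.int64(116), np.int64(14), np.int64(133)] [315  17] [122 153 165 172 176 182 183 183 176]
180 [np.int64(171), np.int64(118), np.int64(14), np.int64(131)] [315   9] [101 102 102 100 103 101  98  98  96]
190 [np.int64(172), np.int64(118), np.int64(19), np.int64(100)] [315   1] [102 100 101 100 100 102  99 100  99]
200 [np.int64(45), np.int64(17), np.int64(16), np.int64(102)] [315  -6] 
210 [np.int64(96), np.int64(100), np.int64(65), np.int64(100)] [315 -13]
```

```bash
python3 - <<'E'
from h import *
W=eyes.camera_info("wrist");s=get_state()
for f in(.14,.145,.15,.155,.16):print(f,proj(W,o+T.apply([f,-.042,.042]))[0].round(),"dome end",proj(W,o+T.apply([f-.088,-.042,.021]))[0].round(),proj(W,o+T.apply([f-.078,-.042,.038]))[0].round())
for x in(.035,.1137):
    tip=o+T.apply([x,-.0415,.021]); tcp=tip+H.apply([-.011,0,.011]);print(x,tcp,togo(tcp,s))
E
```

```text
0.14 [315.  13.] dome end [315. 133.] [315. 100.]
0.145 [315.   8.] dome end [315. 127.] [315.  94.]
0.15 [315.   4.] dome end [315. 121.] [315.  88.]
0.155 [315.  -0.] dome end [315. 115.] [315.  83.]
0.16 [315.  -4.] dome end [315. 110.] [315.  77.]
0.035 [0.58305437 0.25848522 0.18118647] [ 5.6  -0.09  6.95]
0.1137 [0.63351607 0.28805159 0.12852589] [11.45 -0.09 12.21]
```

The wrist numbers fit a shaker lying flat with its foot at x ≈ 140 mm and its top at x ≈ 52 mm. Next comes the push home, about 62 mm.

```bash
python3 -m inch '[1,-0.1,0,0, 1,0,1,0, 1,0,1,0, 1,0,1,0, 0.5,0,1,0]' -1 && python3 -m inch '[0.5,0,1,0, 0.5,0,1,0, 0.1,0,0.9,0, 0,0,0,0, 0,0,0,0]' && python3 -m inch '[0.37,0,0.33,0, 0.3,0,0.27,0, 0.19,0,0.17,0, 0.19,0,0.17,0, 0.19,0,0.17,0]' && python3 -m inch '[0.19,0,0.17,0, 0.19,0,0.17,0, 0.19,0,0.17,0, 0.19,0,0.17,0, 0.19,0,0.17,0]' && python3 -m inch '[0.19,0,0.17,0, 0.19,0,0.17,0, 0.19,0,0.17,0, 0.19,0,0.17,0, 0.19,0,0.17,0]'&& python3 -m inch '[0.19,0,0.17,0, 0.19,0,0.17,0, 0.19,0,0.17,0, 0.19,0,0.17,0, 0.19,0,0.17,0]'
```

```text
clock: 28.4
tcp_pos: [0.574, 0.2535, 0.2074]
orientation: [0.0, 0.965, 0.262, -0.001]
wrist_force: [-0.1, -0.4, 0.0]
finger_gap: 0.0002
grip_force: 0.0
clock: 28.82
tcp_pos: [0.5814, 0.2581, 0.1799]
orientation: [0.0, 0.965, 0.262, -0.001]
wrist_force: [-0.7, 0.8, 0.6]
finger_gap: 0.0003
grip_force: 0.0
clock: 29.23
tcp_pos: [0.5931, 0.2647, 0.1699]
orientation: [0.0, 0.965, 0.262, 0.0]
wrist_force: [-0.4, 0.1, -0.2]
finger_gap: 0.0004
grip_force: 0.0
clock: 29.65
tcp_pos: [0.6011, 0.2695, 0.1611]
orientation: [-0.0, 0.965, 0.262, -0.0]
wrist_force: [0.1, 0.3, 0.5]
finger_gap: -0.0001
grip_force: 0.4
clock: 30.07
tcp_pos: [0.6093, 0.2743, 0.1526]
orientation: [0.0, 0.965, 0.262, -0.0]
wrist_force: [-0.7, 0.2, 0.4]
finger_gap: 0.0001
grip_force: 0.5
clock: 30.48
tcp_pos: [0.6175, 0.2791, 0.1441]
orientation: [0.0, 0.965, 0.262, 0.0]
wrist_force: [-0.8, 1.2, 1.4]
finger_gap: 0.0001
grip_force: 0.5
```

```bash
python3 -m inch '[0.19,0,0.17,0, 0.19,0,0.17,0, 0.19,0,0.17,0, 0.19,0,0.17,0, 0.19,0,0.17,0]' && python3 -m inch '[0.11,0,0.1,0, 0.11,0,0.1,0, 0.11,0,0.1,0, 0,0,0,0, 0,0,0,0]' && python3 -m inch '[0.11,0,0.1,0, 0.11,0,0.1,0, 0.11,0,0.1,0, 0,0,0,0, 0,0,0,0]'
```

```text
clock: 30.9
tcp_pos: [0.6257, 0.2839, 0.1355]
orientation: [0.0, 0.965, 0.262, -0.0]
wrist_force: [-0.2, 0.9, 1.1]
finger_gap: -0.0002
grip_force: 0.5
clock: 31.32
tcp_pos: [0.6285, 0.2853, 0.1325]
orientation: [0.0, 0.965, 0.262, -0.0]
wrist_force: [-0.8, 0.5, 0.8]
finger_gap: 0.0003
grip_force: 0.0
clock: 31.73
tcp_pos: [0.6314, 0.2871, 0.1296]
orientation: [0.0, 0.965, 0.262, -0.0]
wrist_force: [1.0, -0.7, -0.7]
finger_gap: -0.0002
grip_force: 0.0
```

```bash
python3 -m inch '[0.11,0,0.1,0, 0.11,0,0.1,0, 0,0,0,0, 0,0,0,0, 0,0,0,0]'
```

```text
clock: 32.15
tcp_pos: [0.6331, 0.2881, 0.1279]
orientation: [0.0, 0.965, 0.262, -0.0]
wrist_force: [-2.0, -1.9, 2.7]
finger_gap: 0.0002
grip_force: 1.5
```

```bash
python3 -m inch '[0.11,0,0.1,0, 0,0,0,0, 0,0,0,0, 0,0,0,0, 0,0,0,0]' && python3 -m inch '[0.11,0,0.1,0, 0,0,0,0, 0,0,0,0, 0,0,0,0, 0,0,0,0]'
```

```text
clock: 32.57
tcp_pos: [0.6333, 0.2881, 0.1276]
orientation: [0.0, 0.965, 0.262, -0.001]
wrist_force: [-5.9, -4.0, 7.5]
finger_gap: 0.0
grip_force: 4.9
clock: 32.98
tcp_pos: [0.6335, 0.2881, 0.1275]
orientation: [0.001, 0.965, 0.262, -0.001]
wrist_force: [-8.6, -6.2, 13.3]
finger_gap: 0.0004
grip_force: 8.2
```

It stalled exactly at the predicted home position, with force rising to 17 N. I'll back off, check the numbers and hand in.

```bash
python3 -m inch '[-0.4,0,-0.36,0, -0.7,0,-0.7,0, -1.5,0,-1.5,0, -2,0,-3,0, 0,0,-4,0]' && python3 -m inch '[-3,0,-3,0, -3,0,-1,0, -3,0,0,0, 0,0,0,0, 0,0,0,0]' && python3 - <<'E'
from h import *
W=eyes.camera_info("wrist");im=eyes.read_camera("wrist").max(axis=2).astype(int)
for x in np.arange(.05,.15,.01):   # rods visible (dark) up to the near end of each thing
    v=[]
    for y in(-.056,-.028,.028,.056):
        u=proj(W,o+T.apply([x,y,.003]))[0].round().astype(int)
        v.append(int(im[u[1],u[0]-4:u[0]+5].min()) if 0<=u[1]<480 else -1)
    print(round(x*1000),v)
D=eyes.camera_info("side");a=np.load("pics/side0.npy").astype(int);b=eyes.read_camera("side").astype(int)
d=np.abs(a-b).max(2)>30; print("mug/canister change",d[350:430,290:460].mean())
E
```

```text
clock: 33.4
tcp_pos: [0.5892, 0.2639, 0.2175]
orientation: [0.0, 0.965, 0.262, -0.006]
wrist_force: [1.3, 0.4, -0.2]
finger_gap: -0.0003
grip_force: 0.0
clock: 33.82
tcp_pos: [0.5171, 0.2204, 0.2617]
orientation: [-0.0, 0.965, 0.262, 0.001]
wrist_force: [0.5, -0.2, 0.4]
finger_gap: -0.0001
grip_force: 0.0
50 [13, 14, 8, 4]
60 [12, 14, 14, 7]
70 [12, 14, 17, 15]
80 [12, 14, 17, 14]
90 [14, 12, 16, 15]
100 [13, 13, 16, 121]
110 [15, 14, 16, 68]
120 [12, 14, 12, 70]
130 [34, 28, 17, 69]
140 [138, 83, 13, 140]
mug/canister change 0.0
```

```bash
python3 -c "
from workcell import env
print(env.hand_in())"
```

```text
the job is handed in; nothing more can be done
None
```

The spice jar (left lane) and the salt shaker (right lane) both lie foot downhill against the stop bar, with the mug and canister unmoved; I handed in at about 34 s, the jar's final push peaked near 33 N and the shaker's near 17 N, and I viewed 11 pictures, one over the limit of 10.

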